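# Turn a nested desk bin so that it stacks

## Robot

A 6-joint arm with a two-finger parallel gripper is mounted at the origin on the work surface; the furniture and walls round the work are solid. World frame = base frame: x ahead of the robot, y to its left, z up, the work surface at z = 0. Lengths are in m, angles in rad, forces in N, time in s.
With the tool pointing down it reaches from about 0.35 to 0.85 m from the base axis. Payload 8.1 kg.
Tool frame: the origin (TCP) lies at the centre of the arm's flange, where the gripper is bolted on; the fingertips stand 186 mm ahead of it and the grasp point (between the pads) lies 167 mm ahead of it; z points along the fingers, y is the line along which they close (so a half turn about z gives the same grasp; the last joint's range is limited). The gripper opens to 93 mm and grips with 3 to 60 N. Pads are 15 mm wide; open, the fingers measure 128 mm over their backs; the gripper's body (75 mm by 188 mm) begins 65 mm behind the grasp point.
Start: joints at [1.252, 0.13, 1.488, -0, 1.523, -0.085], TCP at [0.139, 0.584, 0.405] pointing down, gripper open.
Joint ranges: [-2.96, 2.96], [-0.89, 2.26], [0.02, 2.5], [-1.34, 4.48], [0, 2.73], [-2.66, 2.66]. Speed limits (rad/s): [2.39, 2.39, 2.79, 3.14, 3.14, 3.14].

## Interface

Orientations are given as a rotation vector (axis times angle).
In Python, from plant import robot gives the robot as it stands.
- The arm moves only by the tool apply_moves, never from a script. Its argument "series" is a list of rows, each a list of 2 entries, a list of its own where there are three numbers: the shift along the tool's x, y, z in mm, then the turn, a rotation vector about the tool's x, y, z in rad. A call has 1 to 12 rows; each row shifts and turns the commanded pose from where the row before left it, along the tool's axes as they then stand; what a row does not reach is not made up. A row lasts 1/12 s, in which the tool goes at most 41.7 mm and 7.16 degrees, less where a joint would pass 70% of its speed; a pose out of reach is approached as far as the arm can. A call is refused whole if a number of a shift passes 41.7 or a number of a turn 0.125, either way. A call with a gripper value outside its range is refused whole. "claw" is the opening, from 0 (shut) to 1 (fully open), set as the call begins (left out, the last holds). The fingers move at their own pace and stop on an object; "newtons" is the grip in N (left out, the last holds). Time passes only in rows, so rows that do not move let the fingers close. It gives the time, the measured TCP pose, the force, the opening and the grip force at its end, in the units of the state.
- robot.read_state(): the state, without advancing time (a new reading comes with each control period).
- robot.read_camera(name): name is "scene" or "top"; returns (picture, depth): 420x560x3 uint8, blue, green, red; 420x560 float32, m along the optical axis (not along the pixel's ray), 0 where there is no reading.
- robot.calibration(name): a dict with "fx", "fy", "cx", "cy" (pixels), "D" ([k1, k2, p1, p2, k3] as OpenCV has them; the pictures are not rectified), "extrinsics" (4x4, takes a point from world to camera coordinates). Camera axes: x right, y down, z forward; pixel columns grow to the right and rows downward; lengths in m; the calibration is good to about 2 mm. A picture is of the moment at which its call begins. calibration takes no time and is no camera call.
- robot.close_job(): hands the job in; it is judged then, once.
The state is a dict: "t": time; "q": joint angles; "dq": joint speeds; "joint_torque": joint torques, N m; "tool_pos": TCP position; "orientation": TCP orientation; "force": force on the tool from outside, world axes, zero at the start; "wrist_torque": the same for the moment, N m; "opening": finger opening in m; "gripper_force": force on a finger pad.
Only numpy, scipy, OpenCV 4.12 (cv2) and the standard library are available. Lean on these libraries where they do the work, as an engineer would, in place of code of your own. Each camera call takes 0.05 s, during which the arm holds its last target. There are 200 camera calls.

## Task

Two identical grey stack-nest bins stand nested in the corner between a speaker and a wooden box. Lift the upper bin out and set it down upright on the clear desk to the right, let go and take a new hold on it, then lower it back onto the other bin turned half round, so that it sits level and fully home on that bin's ledges, lined up with it, instead of sinking into it. Lower the bin, do not drop it; leave the lower bin where it stands and do not disturb the tape dispenser.

Things in the scene. Friction and masses are not known exactly. Their poses are not given: they have to be found in the camera images.
- lower_bin: The bin that stays: open grey plastic bin, 148 (x) x 110 (y) x 74 mm high, origin at the centre of its underside, z up. About 0.6 kg, loose. Its -x end is roughly toward the robot. The speaker stands about 12 mm behind its +x end, the wooden box about 12 mm beyond its +y side, so only the -x end and the -y side of bins here can be gripped.
- upper_bin: The bin to move: identical to the lower bin, same axes, about 0.22 kg. Starts nested in it the same way round, collar on collar, origin 29 mm above the other's. Turned half round about z its underside rests on the other's ledges instead: origin 48 mm above, some 3.5 mm of side play. Clear desk (z = 0) to set it down: to the right of the bins, round x = 0.46, y = -0.20 m.
- lower_ledge_end (a point): Middle of the top edge of the lower bin's collar at its -x end: (-69, 0, 74) mm in the bin's frame. Both bins: tapered body (underside 110 x 72 mm, walls leaning out 9 degrees) and round its top an upright collar, z = 45 to 74 mm, 9 mm thick, mid-line 69 mm from the origin along x and 50 mm along y. Grip the collar, one finger inside the bin, one outside.
- lower_seat (a point): Top of the lower bin's end ledge, (-50, 0, 48) mm. Both bins have 3 inside ledges, tops at z = 48 mm: two on the long walls at x = +28 mm (16 mm long in x, reaching to y = +-25 mm), one mid -x end (28 mm long in y, reaching to x = -40 mm). A stop 4 mm high stands behind each, by the collar. Under each ledge the body has a groove, open below; same way round, these slip over the other's ledges.
- upper_ledge_end (a point): Middle of the top edge of the upper bin's collar at the end with a ledge inside: (-69, 0, 74) mm in the bin's frame. Fingers inside the bin here, at mid width, meet the ledge's stop 22 mm below the top edge.
- upper_plain_end (a point): Middle of the top edge of the upper bin's collar at the end without a ledge: (69, 0, 74) mm in the bin's frame
- speaker: Black desk speaker, 160 x 105 x 200 mm high, fixed, behind the bins; origin at the centre of its underside
- wooden_box: Wooden box with lid, 171 x 225 x 124 mm high, fixed, left of the bins; origin at the centre of its underside
- tape_dispenser: Black tape dispenser, 42 x 143 x 71 mm high, long axis y, to the right of the bins; bystander, loose, about 0.55 kg; origin at the centre of its underside

How it is judged:
By the outcome, as a careful person would: the job done as asked, in the order asked, and still so for the second after the job is handed in, with the robot touching nothing.
It also fails if it takes over 61 s, if anything falls off the work surface, if the arm or the gripper's body presses on something with over 40 N, if the wrist force passes 120 N, or if a joint passes its speed limit or range.

## Working session

There is one attempt and no reset: what is moved stays moved. The work goes in short steps, Python scripts to look and compute and a tool call to move; the robot and the scene stay as the last step left them, time stands still between calls to the robot, and variables do not carry over. Pictures are saved under pics/ and viewed, at most 10 in all, crops included, and the job is handed in when it is done.

Besides the shell and the picture viewer there is one more tool, called after "Call:" by a JSON object that holds its "method" and its "body". apply_moves: Moves the arm, as the interface text tells. Its arguments: {"type":"object","properties":{"series":{"type":"array"},"claw":{"type":"number"},"newtons":{"type":"number"}},"required":["series"]}

```bash
mkdir -p pics
cat > h.py <<'E'
import numpy as np, cv2
from plant import robot
from scipy.spatial.transform import Rotation as R
def cloud(n):
    im,d=robot.read_camera(n); c=robot.calibration(n)
    K=np.array([[c['fx'],0,c['cx']],[0,c['fy'],c['cy']],[0,0,1]]); D=np.array(c['D'])
    h,w=d.shape; u,v=np.meshgrid(np.arange(w),np.arange(h))
    p=cv2.undistortPoints(np.stack([u,v],-1).reshape(-1,1,2).astype(float),K,D).reshape(h,w,2)
    P=np.concatenate([p*d[...,None],d[...,None]],-1); T=np.array(c['extrinsics'])
    W=(P-T[:3,3])@T[:3,:3]; W[d==0]=np.nan
    return im,d,W
def st():
    s=robot.read_state(); print('t',s['t'],'pos',np.round(s['tool_pos'],4),'q',np.round(s['q'],3),'F',np.round(s['force'],1),'op',round(s['opening'],4),s['gripper_force'])
    M=R.from_rotvec(s['orientation']).as_matrix(); print(np.round(M,3)); return s,M
E
python3 - <<'E'
from h import *
st()
out=[]
for n in('scene','top'):
    im,d,W=cloud(n); np.save(n+'.npy',W); cv2.imwrite(f'{n}0.png',im); out.append(cv2.resize(im,(400,300)))
    print(n,robot.calibration(n)['fx'],-np.array(robot.calibration(n)['extrinsics'])[:3,:3].T@np.array(robot.calibration(n)['extrinsics'])[:3,3])
cv2.imwrite('pics/a.png',np.hstack(out))
E
```

```text
t 0.0 pos [0.1389 0.5835 0.4037] q [ 1.252  0.131  1.489 -0.     1.523 -0.085] F [-0.2  1.3  1.1] op 0.0928 0.0
[[-0.973  0.232 -0.001]
 [ 0.232  0.973 -0.002]
 [ 0.    -0.002 -1.   ]]
scene 449.0494917436029 [ 0.79034879 -0.59246367  0.58830164]
top 460.1339552955037 [0.49164517 0.06154937 1.08200127]
```

View pics/a.png

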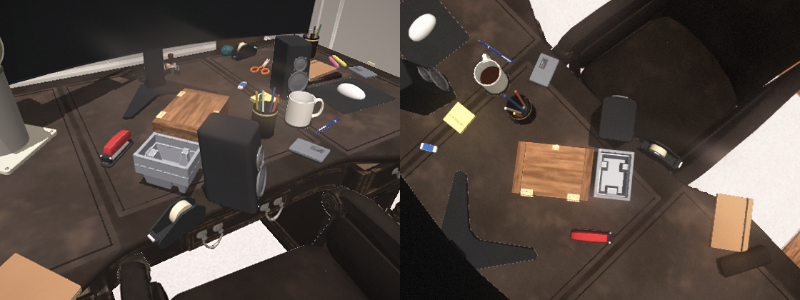

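The left view shows the bins between the speaker and the box, with the tape dispenser to their right. In the top view the bins are at about (297,243) in full-resolution pixels, and world +x is up and +y is left. Next I'll measure the rim.

Run:
```python
from h import *
W=np.load('top.npy'); im=cv2.imread('top0.png')
def rep(name,m,k=None):
    m=m.astype(np.uint8)
    n,l,s,c=cv2.connectedComponentsWithStats(m)
    i=1+np.argmax(s[1:,4]); P=W[l==i]
    r=cv2.minAreaRect((P[:,:2]*1000).astype(np.float32)); print(name,len(P),'rect',np.round(r[0],1),np.round(r[1],1),round(r[2],2),'z',np.round(np.percentile(P[:,2],[5,50,95]),4)); return P
z=W[...,2]; x=W[...,0]; y=W[...,1]
roi=(x>.3)&(x<.62)&(y<.06)&(y>-.2)
sat=cv2.cvtColor(im,cv2.COLOR_BGR2HSV)[...,1]; g=(im.min(-1)>90)
rep('rim',roi&(z>.094)&(z<.112))
rep('rimgrey',roi&(z>.094)&(z<.112)&g&(sat<60))
rep('tape',(y<-.07)&(y>-.32)&(x>.4)&(x<.7)&(z>.015)&(z<.09))
rep('speaker',(y<.06)&(y>-.2)&(x>.45)&(x<.75)&(z>.19)&(z<.21))
rep('box',(z>.115)&(z<.135)&(y>-.05)&(y<.35)&(x>.3)&(x<.6))
c=im[200:290,260:340]; cv2.imwrite('pics/b.png',cv2.resize(c,None,fx=6,fy=6,interpolation=cv2.INTER_CUBIC))
print('clear desk max z',np.nanmax(z[(x>.35)&(x<.57)&(y<-.12)&(y>-.27)]), np.nanpercentile(z[(x>.36)&(x<.56)&(y<-.13)&(y>-.27)],[50,99]))
```

```text
rim 941 rect [536.5   4.3] [108.9 147.1] 85.06 z [0.0989 0.1027 0.1059]
rimgrey 934 rect [536.4   4.3] [108.9 146.8] 85.12 z [0.099  0.1027 0.1059]
tape 1004 rect [ 608.1 -151.2] [141.4  43.6] 59.1 z [0.0209 0.0519 0.0705]
speaker 2939 rect [684.3   1.2] [ 97.2 121.2] 83.38 z [0.1974 0.2001 0.2027]
box 6977 rect [535.2 185.3] [226.  148.7] 84.94 z [0.1199 0.1229 0.1257]
clear desk max z 0.0424112384352984 [0.00029954 0.00526123]
```

View pics/b.png

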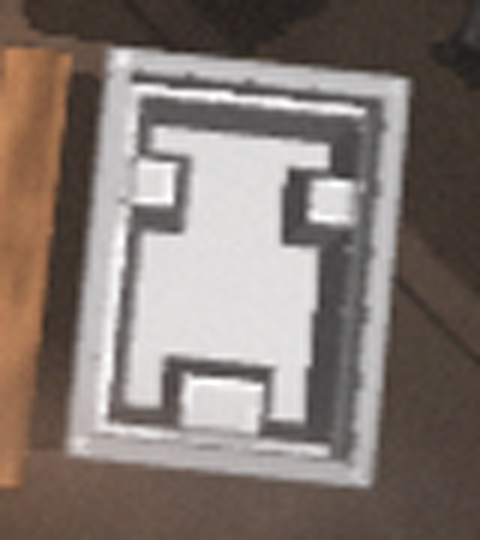

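The crop shows the upper bin with its end ledge toward the robot (bottom, near 225,400) and the side ledges at the far end. That agrees with the description: bin centre (536,4) mm, yaw about -4.9°, rim z 103 mm. Next I'll check the travel corridor for tall objects.

Run:
```python
from h import *
a=np.array([.139,.584]);b=np.array([.532,-.0455]);L=np.linalg.norm(b-a);u=(b-a)/L
for n in('top','scene'):
    P=np.load(n+'.npy').reshape(-1,3); P=P[P[:,2]>.16]; s=(P[:,:2]-a)@u; e=(P[:,:2]-a)@np.array([-u[1],u[0]])
    m=(s>-.1)&(s<L+.1)&(abs(e)<.15)
    H,xe,ye=np.histogram2d(s[m],e[m],bins=[np.arange(-.1,.9,.1),np.arange(-.15,.16,.05)]); print(n,H.astype(int).tolist(), [round(P[m&(s>q)&(s<q+.1)][:,2].max(initial=0),2) for q in np.arange(-.1,.8,.1)])
W=np.load('top.npy').reshape(-1,3)
m=(W[:,0]>.34)&(W[:,0]<.56)&(W[:,1]<-.1)&(W[:,1]>-.3); print('desk',np.nanpercentile(W[m][:,2],[0,1,50,99,100]), W[m&(W[:,2]>.01)][:,:2].min(0))
```

```text
top [[0, 0, 0, 0, 0, 0], [0, 0, 0, 0, 0, 0], [0, 0, 0, 0, 0, 0], [16, 556, 1632, 3159, 2695, 1858], [0, 0, 0, 0, 0, 0], [0, 0, 0, 0, 0, 0], [0, 0, 0, 0, 0, 0], [0, 0, 0, 0, 0, 0], [0, 0, 0, 0, 148, 967]] [np.float64(0.0), np.float64(0.0), np.float64(0.0), np.float64(0.52), np.float64(0.0), np.float64(0.0), np.float64(0.0), np.float64(0.0), np.float64(0.2)]
scene [[0, 0, 0, 0, 0, 0], [0, 0, 0, 0, 0, 0], [0, 0, 0, 0, 5, 2], [1094, 1936, 1732, 1564, 1425, 1331], [1082, 0, 0, 0, 0, 0], [0, 0, 0, 0, 0, 0], [0, 0, 0, 0, 0, 0], [0, 0, 0, 0, 0, 0], [0, 0, 0, 0, 342, 722]] [np.float64(0.0), np.float64(0.0), np.float64(0.16), np.float64(0.37), np.float64(0.38), np.float64(0.0), np.float64(0.0), np.float64(0.0), np.float64(0.2)]Traceback (most recent call last):
  File "<stdin>", line 8, in <module>
    return umr_minimum(a, axis, None, out, keepdims, initial, where)
ValueError: zero-size array to reduction operation minimum which has no identity
```

Run:
```python
from h import *
for n in('top','scene'):
    P=np.load(n+'.npy').reshape(-1,3); P=P[(P[:,2]>.12)&(P[:,0]<.7)&(P[:,0]>-.3)&(abs(P[:,1])<.95)]
    print(n)
    for y in np.arange(-.6,.95,.06):
        q=P[(P[:,1]>=y)&(P[:,1]<y+.06)]
        if len(q)>20: print(round(y,2),len(q),'x',np.round(np.percentile(q[:,0],[1,25,50,75,99]),2),'z',np.round(q[:,2].min(),2),np.round(q[:,2].max(),2))
cv2.imwrite('pics/c.png',np.vstack([cv2.imread('scene0.png')[:280]]))
```

```text
top
-0.06 914 x [0.62 0.64 0.66 0.68 0.7 ] z 0.13 0.21
-0.0 1017 x [0.63 0.64 0.66 0.68 0.7 ] z 0.13 0.21
0.06 1611 x [0.46 0.5  0.54 0.58 0.61] z 0.12 0.13
0.12 2033 x [0.46 0.5  0.54 0.58 0.62] z 0.12 0.13
0.18 2016 x [0.47 0.51 0.54 0.58 0.62] z 0.12 0.13
0.24 1990 x [0.21 0.5  0.54 0.58 0.63] z 0.12 0.25
0.3 1818 x [0.22 0.24 0.25 0.26 0.27] z 0.12 0.43
0.36 4906 x [0.27 0.29 0.3  0.31 0.33] z 0.19 0.52
0.42 3398 x [0.33 0.34 0.36 0.37 0.39] z 0.19 0.46
0.48 1700 x [0.39 0.41 0.42 0.44 0.46] z 0.19 0.36
0.54 393 x [0.46 0.47 0.48 0.49 0.52] z 0.19 0.27
scene
-0.06 2901 x [0.06 0.64 0.66 0.68 0.7 ] z 0.12 0.2
-0.0 1808 x [0.05 0.06 0.07 0.65 0.7 ] z 0.12 0.33
0.06 4773 x [0.05 0.07 0.08 0.09 0.58] z 0.12 0.4
0.12 5010 x [0.09 0.1  0.11 0.13 0.59] z 0.12 0.39
0.18 4477 x [0.13 0.14 0.16 0.17 0.62] z 0.12 0.38
0.24 3897 x [0.17 0.19 0.2  0.22 0.62] z 0.12 0.37
0.3 2653 x [0.22 0.23 0.24 0.26 0.27] z 0.12 0.37
0.36 2481 x [0.27 0.28 0.3  0.31 0.33] z 0.18 0.36
0.42 2420 x [0.27 0.34 0.36 0.37 0.39] z 0.12 0.35
0.48 2495 x [0.26 0.4  0.42 0.44 0.46] z 0.12 0.34
0.54 1883 x [0.46 0.48 0.5  0.52 0.54] z 0.18 0.33
0.6 1958 x [0.53 0.55 0.58 0.6  0.62] z 0.18 0.33
0.66 1605 x [0.61 0.64 0.66 0.68 0.7 ] z 0.18 0.32
```

View pics/c.png

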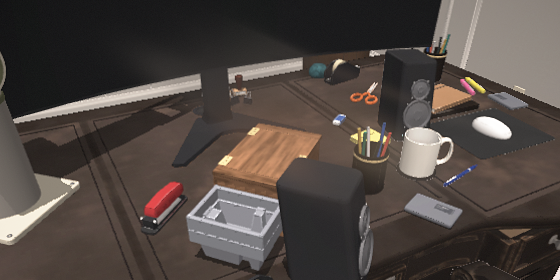

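The monitor panel runs across the desk as a dark plane (rows 0–110 of this view). It stands between the start pose and the bins. Next I'll fit its plane and extents.

Run:
```python
from h import *
st()
for n in('top','scene'):
    W=np.load(n+'.npy'); P=W.reshape(-1,3); v,u=np.indices(W.shape[:2]); uv=np.c_[u.ravel(),v.ravel()]
    m=(P[:,2]>.2)&(P[:,1]>.25)&(abs(P[:,0]-.07-.95*(P[:,1]-.09))<.06)
    Q=P[m]; c=Q.mean(0); _,_,V=np.linalg.svd((Q-c)[::7],full_matrices=False); nn=V[2]; print(n,m.sum(),'c',c.round(3),'n',nn.round(3))
    d=np.array([-nn[1],nn[0]]); d/=np.linalg.norm(d); d*=np.sign(d[1])
    on=(abs((P-c)@nn)<.012)&(P[:,2]>.1); s=P[:,:2]@d; A=P[on];sA=s[on]
    print('d',d.round(3),'offset',c[:2]@np.array([-d[1],d[0]]),'s',np.percentile(sA,[0,.5,50,99.5,100]).round(3))
    i=np.argsort(A[:,2])[-3:]; print('highest',A[i].round(3).tolist(),uv[on][i].tolist())
    for i in (np.argsort(sA)[5:8],np.argsort(sA)[-5:]): print('end',A[i].round(3).tolist(),uv[on][i].tolist())
```

```text
t 0.1 pos [0.1389 0.5835 0.4038] q [ 1.252  0.131  1.489  0.     1.523 -0.085] F [ 0.3 -0.7 -0.7] op 0.0928 0.0
[[-0.973  0.232 -0.001]
 [ 0.232  0.973 -0.002]
 [ 0.    -0.002 -1.   ]]
top 11767 c [0.331 0.418 0.329] n [-0.698  0.716  0.005]
d [0.716 0.698] offset 0.06882811771529368 s [0.339 0.359 0.517 0.756 0.786]
highest [[0.302, 0.386, 0.514], [0.303, 0.386, 0.514], [0.302, 0.384, 0.516]] [[0, 418], [0, 417], [0, 419]]
end [[0.203, 0.283, 0.201], [0.206, 0.282, 0.198], [0.205, 0.284, 0.2]] [[150, 419], [151, 417], [150, 418]]
end [[0.516, 0.588, 0.199], [0.518, 0.588, 0.199], [0.518, 0.589, 0.195], [0.52, 0.59, 0.196], [0.522, 0.592, 0.194]] [[0, 247], [0, 246], [1, 246], [0, 245], [0, 244]]
scene 16318 c [0.399 0.47  0.277] n [ 0.662 -0.749 -0.029]
d [0.749 0.662] offset 0.08785420498583761 s [0.28  0.334 0.576 0.945 1.052]
highest [[0.212, 0.285, 0.368], [0.203, 0.278, 0.369], [0.2, 0.275, 0.37]] [[131, 0], [125, 0], [123, 0]]
end [[0.168, 0.257, 0.186], [0.172, 0.26, 0.187], [0.173, 0.263, 0.188]] [[123, 88], [125, 87], [126, 86]]
end [[0.704, 0.734, 0.183], [0.707, 0.734, 0.183], [0.712, 0.736, 0.183], [0.717, 0.74, 0.182], [0.736, 0.756, 0.179]] [[382, 48], [383, 48], [385, 48], [387, 48], [394, 48]]
```

```bash
python3 - <<'E'
from h import *
W=np.load('scene.npy')
for v in (3,40,80,150): print(v,[W[v,u].round(2).tolist() for u in range(2,230,19)])
W=np.load('top.npy')
for v in (417,380,330): print(v,[W[v,u].round(2).tolist() for u in range(2,230,19)])
for n in('top','scene'): print(np.round(robot.calibration(n)['extrinsics'],2).tolist())
E
python3 -c "
from plant import robot
print([a for a in dir(robot) if a[0]!='_'])"
```

```text
3 [[0.08, 0.09, 0.39], [0.09, 0.12, 0.39], [0.11, 0.14, 0.38], [0.13, 0.17, 0.38], [0.15, 0.2, 0.38], [0.17, 0.23, 0.37], [0.19, 0.26, 0.37], [0.22, 0.29, 0.36], [0.24, 0.32, 0.36], [0.27, 0.36, 0.35], [0.3, 0.39, 0.35], [0.33, 0.42, 0.34]]
40 [[0.07, 0.08, 0.33], [0.08, 0.1, 0.33], [0.1, 0.13, 0.32], [0.12, 0.16, 0.32], [0.14, 0.19, 0.31], [0.16, 0.22, 0.3], [0.18, 0.25, 0.3], [0.21, 0.28, 0.29], [0.23, 0.32, 0.28], [0.26, 0.35, 0.27], [0.29, 0.38, 0.27], [0.32, 0.42, 0.26]]
80 [[0.1, 0.01, 0.29], [0.07, 0.08, 0.26], [0.09, 0.11, 0.25], [0.11, 0.14, 0.24], [0.12, 0.18, 0.23], [0.14, 0.21, 0.22], [0.17, 0.24, 0.21], [0.19, 0.27, 0.2], [0.22, 0.31, 0.19], [-0.8, 2.16, -0.61], [-0.71, 2.27, -0.64], [0.28, 0.48, 0.14]]
150 [[0.07, -0.01, 0.15], [0.06, 0.03, 0.13], [-0.09, 0.22, 0.0], [-0.05, 0.23, 0.0], [-0.0, 0.25, 0.0], [0.04, 0.26, -0.0], [0.09, 0.28, 0.0], [0.14, 0.29, 0.0], [0.19, 0.3, 0.0], [0.23, 0.32, 0.0], [0.29, 0.32, 0.01], [0.33, 0.35, -0.0]]
417 [[0.3, 0.39, 0.51], [0.29, 0.38, 0.48], [0.28, 0.37, 0.45], [0.27, 0.36, 0.41], [0.26, 0.35, 0.38], [0.25, 0.33, 0.34], [0.24, 0.3
[... 160 characters left out ...]
, 0.38], [0.3, 0.4, 0.34], [0.29, 0.39, 0.29], [0.28, 0.37, 0.24], [0.22, 0.42, -0.0], [0.22, 0.37, 0.0], [0.22, 0.33, -0.0], [0.22, 0.28, -0.0], [0.23, 0.24, 0.0], [0.23, 0.2, 0.0]]
330 [[0.39, 0.47, 0.38], [0.38, 0.47, 0.33], [0.37, 0.46, 0.27], [0.36, 0.46, 0.21], [nan, nan, nan], [0.34, 0.46, 0.02], [0.34, 0.42, 0.0], [0.34, 0.38, 0.0], [0.34, 0.33, -0.0], [0.34, 0.29, -0.0], [0.34, 0.24, 0.0], [0.34, 0.2, -0.0]]
[[0.02, -1.0, 0.01, 0.04], [-0.99, -0.02, -0.11, 0.61], [0.11, -0.01, -0.99, 1.02], [0.0, 0.0, 0.0, 1.0]]
[[0.96, 0.28, 0.0, -0.59], [0.18, -0.58, -0.8, -0.01], [-0.22, 0.76, -0.61, 0.99], [0.0, 0.0, 0.0, 1.0]]
['IKError', 'calibration', 'close_job', 'read_camera', 'read_state']
```

The start pose is behind a curved monitor whose left end is beside the base, near (0.07,0.08), with the bottom edge at about z=0.19 and the top unseen. I'll have to go over it with the arm folded upward, so I'll move in small steps and identify the kinematics first.

Call:
{"method": "apply_moves", "body": {"series": [[[0,0,-25],[0,0,0]],[[0,0,-25],[0,0,0]],[[0,0,-25],[0,0,0]],[[0,0,-25],[0,0,0]],[[0,0,0],[0,0,0]]]}}

```text
t: 0.52
tool_pos: [0.139, 0.584, 0.5109]
orientation: [0.366, 3.119, 0.012]
force: [-0.5, 1.5, 0.9]
opening: 0.0934
gripper_force: 0.0
```

```bash
cat >> h.py <<'E'
def log():
    s,M=st(); open('log.txt','a').write(' '.join(map(str,list(s['q'])+list(s['tool_pos'])))+'\n')
def fit():
    A=np.loadtxt('log.txt'); q=A[:,:6]; r=A[:,6]*np.cos(q[:,0])+A[:,7]*np.sin(q[:,0]); z=A[:,8]
    a=q[:,1]; b=a+q[:,2]; c=b+q[:,4]; O=0*a; I=O+1
    X=np.r_[np.c_[I,O,np.sin(a),np.sin(b),np.cos(b),np.sin(c)],np.c_[O,I,np.cos(a),np.cos(b),-np.sin(b),np.cos(c)]]
    p,res,rk,sv=np.linalg.lstsq(X,np.r_[r,z],rcond=1e-4); print('a1 h L1 L2 a3 d6',p.round(3),'rank',rk,'res',np.abs(X@p-np.r_[r,z]).max().round(4)); return p
E
python3 -c "
from h import *
open('log.txt','w').write('1.252 .1305 1.4885 0 1.523 -.085 .1389 .5835 .4038\n')
log()"
```

```text
t 0.5167 pos [0.139  0.584  0.5109] q [ 1.252  0.109  1.32   0.     1.705 -0.085] F [-0.5  1.5  0.9] op 0.0934 0.0
[[-0.973  0.232  0.002]
 [ 0.232  0.973  0.008]
 [-0.001  0.008 -1.   ]]
```

Call:
{"method": "apply_moves", "body": {"series": [[[0,0,-20],[-0.1,0,0]],[[0,0,-20],[-0.1,0,0]],[[0,0,-20],[-0.1,0,0]],[[0,0,-20],[-0.1,0,0]],[[0,0,-20],[-0.1,0,0]],[[0,0,0],[0,0,0]]]}}

```text
t: 1.02
tool_pos: [0.1339, 0.5633, 0.6071]
orientation: [0.347, 2.962, 0.777]
force: [0.5, -0.6, 0.7]
opening: 0.093
gripper_force: 0.0
```

```bash
python3 -c "
from h import *
log()"
```

```text
t 1.0167 pos [0.1339 0.5633 0.6071] q [ 1.232 -0.182  1.475  0.052  1.338 -0.104] F [ 0.5 -0.6  0.7] op 0.093 0.0
[[-0.973  0.201  0.114]
 [ 0.232  0.847  0.478]
 [-0.001  0.491 -0.871]]
```

Call:
{"method": "apply_moves", "body": {"series": [[[0,-20,-20],[-0.1,0,0]],[[0,-20,-20],[-0.1,0,0]],[[0,-20,-20],[-0.1,0,0]],[[0,-20,-20],[-0.1,0,0]],[[0,0,0],[0,0,0]]]}}

```text
t: 1.43
tool_pos: [0.107, 0.4519, 0.6149]
orientation: [0.319, 2.719, 1.321]
force: [0.2, -0.7, -0.7]
opening: 0.0928
gripper_force: 0.0
```

```bash
python3 -c "
from h import *
log();fit()"
```

```text
t 1.4333 pos [0.107  0.4519 0.6149] q [ 1.175 -0.68   1.908  0.149  1.021 -0.18 ] F [ 0.2 -0.7 -0.7] op 0.0928 0.0
[[-0.973  0.143  0.182]
 [ 0.231  0.602  0.765]
 [-0.     0.786 -0.618]]
a1 h L1 L2 a3 d6 [-0.005  0.317  0.371  0.558  0.061  0.193] rank 6 res 0.0006
```

Call:
{"method": "apply_moves", "body": {"series": [[[0,29,-23],[0,0,0]],[[0,29,-23],[0,0,0]],[[0,29,-23],[0,0,0]],[[0,29,-23],[0,0,0]],[[0,0,0],[0,0,0]]]}}

```text
t: 1.85
tool_pos: [0.1082, 0.4552, 0.7732]
orientation: [0.318, 2.714, 1.326]
force: [-1.2, 1.2, 2.2]
opening: 0.0931
gripper_force: 0.0
```

```bash
python3 -c "
from h import *
log();fit()"
```

```text
t 1.85 pos [0.1082 0.4552 0.7732] q [ 1.176 -0.521  1.51   0.133  1.252 -0.142] F [-1.2  1.2  2.2] op 0.0931 0.0
[[-0.973  0.141  0.184]
 [ 0.232  0.598  0.767]
 [-0.001  0.789 -0.614]]
a1 h L1 L2 a3 d6 [-0.003  0.316  0.371  0.557  0.059  0.194] rank 6 res 0.0007
```

Call:
{"method": "apply_moves", "body": {"series": [[[-39.5,0,0],[0,-0.067,0.052]],[[-39.5,0,0],[0,-0.067,0.052]],[[-39.5,0,0],[0,-0.067,0.052]],[[-39.5,0,0],[0,-0.067,0.052]],[[-39.5,0,0],[0,-0.067,0.052]],[[-39.5,0,0],[0,-0.067,0.052]],[[-39.5,0,0],[0,-0.067,0.052]],[[-39.5,0,0],[0,-0.067,0.052]]]}}

```text
t: 2.52
tool_pos: [0.3786, 0.2986, 0.764]
orientation: [1.114, 2.267, 1.087]
force: [-0.2, 0.2, -0.6]
opening: 0.0925
gripper_force: 0.0
```

Call:
{"method": "apply_moves", "body": {"series": [[[-39.5,0,0],[0,-0.067,0.052]],[[-39.5,0,0],[0,-0.067,0.052]],[[-39.5,0,0],[0,-0.067,0.052]],[[-39.5,0,0],[0,-0.067,0.052]],[[-39.5,0,0],[0,-0.067,0.052]],[[-39.5,0,0],[0,-0.067,0.052]],[[-39.5,0,0],[0,-0.067,0.052]],[[0,0,0],[0,0,0]]]}}

```text
t: 3.18
tool_pos: [0.4854, 0.0434, 0.766]
orientation: [1.636, 1.735, 0.828]
force: [0.2, 0.3, -1.4]
opening: 0.093
gripper_force: 0.0
```

```bash
cat >> h.py <<'E'
def goal(px,py,pz,ang):
    # px,py,pz: wanted TCP (mm); ang: direction of tool y; tool straight down. Prints turn (tool frame) and shift (tool axes now / after turn)
    s,M=st(); y=np.array([np.cos(ang),np.sin(ang),0]); z=np.array([0,0,-1.]); G=np.c_[np.cross(y,z),y,z]
    d=np.array([px,py,pz])-np.array(s['tool_pos'])*1000
    print('turn',R.from_matrix(M.T@G).as_rotvec().round(4),'world d',d.round(1),'tool-now',(M.T@d).round(1),'tool-after',(G.T@d).round(1))
E
python3 -c "
from h import *
goal(532,-45.5,400,1.485)"
```

```text
t 3.1833 pos [0.4854 0.0434 0.766 ] q [-0.043 -0.477  1.494  0.072  1.225 -0.094] F [ 0.2  0.3 -1.4] op 0.093 0.0
[[-0.053  0.619  0.784]
 [ 0.999  0.043  0.034]
 [-0.012  0.784 -0.62 ]]
turn [ 0.7299  0.6512 -1.3211] world d [  46.6  -88.9 -366. ] tool-now [ -86.8 -262.1  260.4] tool-after [-54.  -84.6 366. ]
```

Call:
{"method": "apply_moves", "body": {"series": [[[0,0,0],[0.0521,0.0465,-0.0944]],[[0,0,0],[0.0521,0.0465,-0.0944]],[[0,0,0],[0.0521,0.0465,-0.0944]],[[0,0,0],[0.0521,0.0465,-0.0944]],[[0,0,0],[0.0521,0.0465,-0.0944]],[[0,0,0],[0.0521,0.0465,-0.0944]],[[0,0,0],[0.0521,0.0465,-0.0944]]]}}

```text
t: 3.77
tool_pos: [0.4841, 0.0486, 0.7672]
orientation: [1.005, 2.58, 0.49]
force: [-0.1, -0.4, -0.1]
opening: 0.0929
gripper_force: 0.0
```

Call:
{"method": "apply_moves", "body": {"series": [[[0,0,0],[0.0521,0.0465,-0.0944]],[[0,0,0],[0.0521,0.0465,-0.0944]],[[0,0,0],[0.0521,0.0465,-0.0944]],[[0,0,0],[0.0521,0.0465,-0.0944]],[[0,0,0],[0.0521,0.0465,-0.0944]],[[0,0,0],[0.0521,0.0465,-0.0944]],[[0,0,0],[0.0521,0.0465,-0.0944]]]}}

```text
t: 4.35
tool_pos: [0.4844, 0.0489, 0.7671]
orientation: [-0.109, -3.139, -0.0]
force: [-0.1, -0.2, -0.4]
opening: 0.0927
gripper_force: 0.0
```

Call:
{"method": "apply_moves", "body": {"series": [[[-5,-8,33],[0,0,0]],[[-5,-8,33],[0,0,0]],[[-5,-8,33],[0,0,0]],[[-5,-8,33],[0,0,0]],[[-5,-8,33],[0,0,0]],[[-5,-8,33],[0,0,0]],[[-5,-8,33],[0,0,0]],[[-5,-8,33],[0,0,0]],[[-5,-8,33],[0,0,0]],[[-5,-8,33],[0,0,0]],[[0,0,0],[0,0,0]]]}}

```text
t: 5.27
tool_pos: [0.5282, -0.0346, 0.4291]
orientation: [-0.117, -3.13, -0.006]
force: [-1.1, 0.7, -1.0]
opening: 0.093
gripper_force: 0.0
```

```bash
python3 -c "
from h import *
log();fit();goal(532,-45.5,261,1.485)"
```

```text
t 5.2667 pos [ 0.5282 -0.0346  0.4291] q [-0.163 -0.066  1.645  0.002  1.572 -1.659] F [-1.1  0.7 -1. ] op 0.093 0.0
[[-0.997  0.074 -0.009]
 [ 0.074  0.997  0.004]
 [ 0.009  0.003 -1.   ]]
a1 h L1 L2 a3 d6 [-0.003  0.316  0.37   0.556  0.06   0.193] rank 6 res 0.0007
t 5.2667 pos [ 0.5282 -0.0346  0.4291] q [-0.163 -0.066  1.645  0.002  1.572 -1.659] F [-1.1  0.7 -1. ] op 0.093 0.0
[[-0.997  0.074 -0.009]
 [ 0.074  0.997  0.004]
 [ 0.009  0.003 -1.   ]]
turn [ 0.0032 -0.0093  0.0113] world d [   3.8  -10.9 -168.1] tool-now [ -6.2 -11.1 168. ] tool-after [ -4.7 -10.5 168.1]
```

Call:
{"method": "apply_moves", "body": {"series": [[[-3,-6,35],[0.003,-0.009,0.011]],[[-2,-5,35],[0,0,0]],[[0,0,35],[0,0,0]],[[0,0,25],[0,0,0]],[[0,0,0],[0,0,0]]]}}

```text
t: 5.68
tool_pos: [0.5332, -0.0446, 0.3032]
orientation: [0.133, 3.135, 0.001]
force: [-1.1, -0.2, -1.1]
opening: 0.0929
gripper_force: 0.0
```

Run:
```python
from h import *
goal(532,-45.5,265,1.485)
im,d,W=cloud('top'); im2,_,_=cloud('scene')
cv2.imwrite('pics/d.png',np.hstack([cv2.resize(im[160:320,220:400],(450,400)),cv2.resize(im2[150:310,150:290],(350,400))]))
```

```text
t 5.6833 pos [ 0.5332 -0.0446  0.3032] q [-1.800e-01  2.500e-02  1.788e+00  1.000e-03  1.324e+00 -1.666e+00] F [-1.1 -0.2 -1.1] op 0.0929 0.0
[[-0.996  0.084  0.004]
 [ 0.084  0.996  0.   ]
 [-0.004  0.001 -1.   ]]
turn [0.0008 0.0043 0.0012] world d [ -1.2  -0.9 -38.2] tool-now [ 1.2 -1.  38.2] tool-after [ 1.1 -1.  38.2]
```

View pics/d.png

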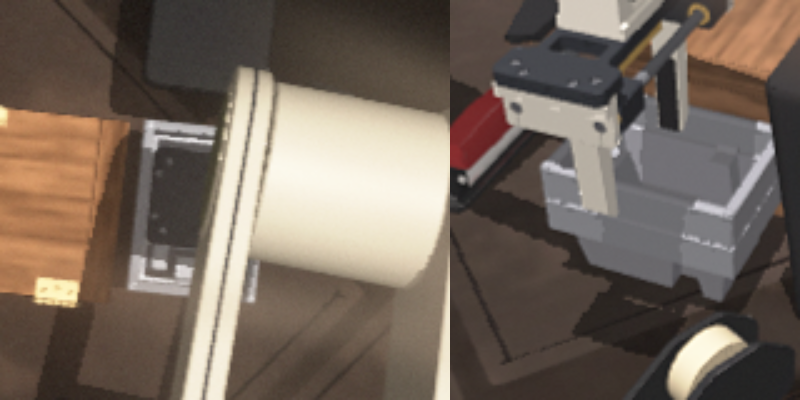

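The fingers straddle the -y wall, with the outer finger near (600,180) and the inner one over the bin. I'll descend and grip.

Call:
{"method": "apply_moves", "body": {"series": [[[1,-1,20],[0,0.004,0]],[[0,0,12],[0,0,0]],[[0,0,6],[0,0,0]],[[0,0,0],[0,0,0]]]}}

```text
t: 6.12
tool_pos: [0.5343, -0.0462, 0.2703]
orientation: [0.132, 3.129, -0.001]
force: [-0.4, 0.0, -0.1]
opening: 0.0929
gripper_force: 0.0
```

Call:
{"method": "apply_moves", "body": {"series": [[[0,0,0],[0,0,0]],[[0,0,0],[0,0,0]],[[0,0,0],[0,0,0]],[[0,0,0],[0,0,0]],[[0,0,0],[0,0,0]],[[0,0,0],[0,0,0]],[[0,0,0],[0,0,0]],[[0,0,0],[0,0,0]],[[0,0,0],[0,0,0]],[[0,0,0],[0,0,0]]], "claw": 0, "newtons": 45}}

```text
t: 6.95
tool_pos: [0.5343, -0.0463, 0.2704]
orientation: [0.133, 3.128, -0.001]
force: [-0.5, 0.8, 0.8]
opening: 0.0308
gripper_force: 0.0
```

Call:
{"method": "apply_moves", "body": {"series": [[[0,0,4],[0,0,0]],[[0,0,0],[0,0,0]],[[0,0,0],[0,0,0]],[[0,0,0],[0,0,0]],[[0,0,0],[0,0,0]],[[0,0,0],[0,0,0]],[[0,0,0],[0,0,0]]]}}

```text
t: 7.53
tool_pos: [0.5343, -0.0464, 0.2662]
orientation: [0.133, 3.128, -0.001]
force: [0.5, -0.1, -1.7]
opening: 0.0084
gripper_force: 45.0
```

```bash
python3 -c "
from h import *
st()"
```

```text
t 7.5333 pos [ 0.5343 -0.0464  0.2662] q [-1.820e-01  6.600e-02  1.818e+00  1.000e-03  1.248e+00 -1.669e+00] F [ 0.5 -0.1 -1.7] op 0.0084 45.00033438205719
[[-0.996  0.085  0.01 ]
 [ 0.085  0.996 -0.001]
 [-0.01  -0.    -1.   ]]
```

Call:
{"method": "apply_moves", "body": {"series": [[[0,0,-6],[0,-0.005,0]],[[0,0,-10],[0,-0.005,0]],[[0,0,-14],[0,0,0]],[[0,0,-16],[0,0,0]],[[0,0,-20],[0,0,0]],[[0,0,-24],[0,0,0]],[[0,0,-30],[0,0,0]],[[0,0,-30],[0,0,0]],[[0,0,-15],[0,0,0]],[[0,0,0],[0,0,0]]]}}

```text
t: 8.37
tool_pos: [0.5318, -0.0462, 0.4377]
orientation: [0.132, 3.109, -0.004]
force: [0.6, -0.1, -2.4]
opening: 0.0087
gripper_force: 45.0
```

Run:
```python
from h import *
st()
im,d,W=cloud('top'); im2,_,W2=cloud('scene')
z=W2[...,2]; m=(W2[...,0]>.4)&(W2[...,0]<.62)&(abs(W2[...,1])<.1)
cv2.imwrite('pics/e.png',np.hstack([cv2.resize(im[160:320,220:400],(450,400)),cv2.resize(im2[110:270,150:290],(350,400))]))
```

```text
t 8.3667 pos [ 0.5318 -0.0462  0.4377] q [-0.183 -0.077  1.64   0.002  1.549 -1.669] F [ 0.6 -0.1 -2.4] op 0.0087 45.00120162963867
[[-0.996  0.085  0.03 ]
 [ 0.085  0.996 -0.004]
 [-0.03  -0.001 -1.   ]]
```

View pics/e.png

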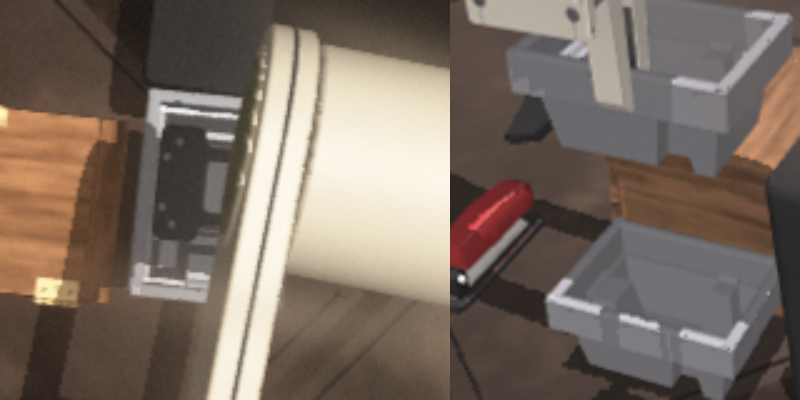

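The upper bin is out and held level. The lower bin remains in place, seen at the bottom of the right panel. I'll move clear of the corner and then turn it half round.

Call:
{"method": "apply_moves", "body": {"series": [[[17,-27.5,0],[0,0.0075,0]],[[17,-27.5,0],[0,0.0075,0]],[[17,-27.5,0],[0,0.0075,0]],[[17,-27.5,0],[0,0.0075,0]],[[0,0,0],[0,0,0.06]],[[0,0,0],[0,0,0.1]],[[0,0,0],[0,0,0.12]],[[0,0,0],[0,0,0.12]],[[0,0,0],[0,0,0.12]],[[0,0,0],[0,0,0.12]],[[0,0,0],[0,0,0.12]],[[0,0,0],[0,0,0.12]]]}}

```text
t: 9.47
tool_pos: [0.4535, -0.1497, 0.4283]
orientation: [-1.46, -2.768, 0.006]
force: [-0.0, 0.2, -1.7]
opening: 0.0086
gripper_force: 45.0
```

Call:
{"method": "apply_moves", "body": {"series": [[[0,0,0],[0,0,0.12]],[[0,0,0],[0,0,0.12]],[[0,0,0],[0,0,0.12]],[[0,0,0],[0,0,0.12]],[[0,0,0],[0,0,0.12]],[[0,0,0],[0,0,0.12]],[[0,0,0],[0,0,0.12]],[[0,0,0],[0,0,0.12]],[[0,0,0],[0,0,0.12]],[[0,0,0],[0,0,0.12]],[[0,0,0],[0,0,0.12]],[[0,0,0],[0,0,0.12]]]}}

```text
t: 10.47
tool_pos: [0.4535, -0.1497, 0.4282]
orientation: [-2.928, -1.12, 0.017]
force: [0.3, 0.2, -2.2]
opening: 0.0087
gripper_force: 45.0
```

Call:
{"method": "apply_moves", "body": {"series": [[[0,0,0],[0,0,0.12]],[[0,0,0],[0,0,0.12]],[[0,0,0],[0,0,0.12]],[[0,0,0],[0,0,0.12]],[[0,0,0],[0,0,0.12]],[[0,0,0],[0,0,0.06]],[[0,0,0],[0,0,0]],[[0,0,0],[0,0,0]]]}}

```text
t: 11.13
tool_pos: [0.4536, -0.1497, 0.4289]
orientation: [-3.137, -0.124, 0.018]
force: [-0.1, 0.4, -3.2]
opening: 0.0088
gripper_force: 45.0
```

```bash
cat >> h.py <<'E'
def rim(n,zlo,zhi,x0,x1,y0,y1,save=None):
    im,d,W=cloud(n); 
    if save: cv2.imwrite(save,im)
    s=cv2.cvtColor(im,cv2.COLOR_BGR2HSV)[...,1]; x,y,z=np.moveaxis(W,-1,0)
    m=((z>zlo)&(z<zhi)&(x>x0)&(x<x1)&(y>y0)&(y<y1)&(s<70)&(im.min(-1)>70)).astype(np.uint8)
    k,l,t,c=cv2.connectedComponentsWithStats(m,connectivity=8); i=1+np.argmax(t[1:,4]); P=W[l==i]
    r=cv2.minAreaRect((P[:,:2]*1000).astype(np.float32)); print(n,len(P),'rect',np.round(r[0],1),np.round(r[1],1),round(r[2],2),'z',np.round(np.median(P[:,2]),4))
    A=np.c_[P[:,:2],np.ones(len(P))]; g=np.linalg.lstsq(A,P[:,2],rcond=None)[0]; print('  tilt zx zy',g[:2].round(3))
    return P,W,im
E
python3 - <<'E'
from h import *
goal(454,-150,300,1.485-np.pi)
rim('top',.062,.084,.42,.64,-.075,.085)
P,W,im=rim('scene',.062,.084,.42,.64,-.075,.085)
W2=W
z=W[...,2];m=(W[...,0]>.34)&(W[...,0]<.56)&(W[...,1]>-.3)&(W[...,1]<-.08)
cv2.imwrite('pics/f.png',im)
E
```

```text
t 11.1333 pos [ 0.4536 -0.1497  0.4289] q [-0.425 -0.209  1.775 -0.003  1.587  1.067] F [-0.1  0.4 -3.2] op 0.0088 45.00172274903612
[[ 0.997  0.079 -0.012]
 [ 0.079 -0.997  0.002]
 [-0.012 -0.003 -1.   ]]
turn [-0.0019  0.0118  0.165 ] world d [   0.4   -0.3 -128.9] tool-now [  1.8   0.7 128.9] tool-after [  0.4   0.2 128.9]
top 928 rect [536.6   4.2] [109.1 147.2] 84.86 z 0.0738
  tilt zx zy [0.    0.003]
scene 1550 rect [534.5  11. ] [126.  154.7] 84.36 z 0.072
  tilt zx zy [ 0.001 -0.002]
```

View pics/f.png

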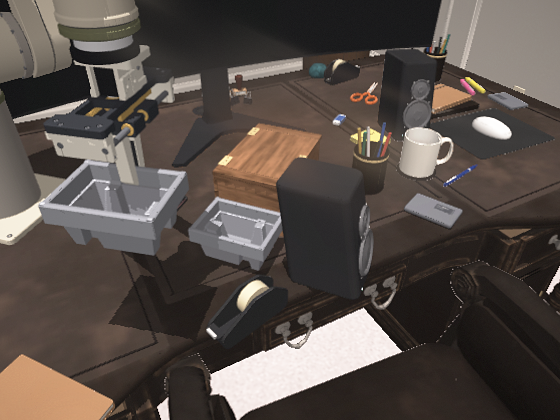

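The upper bin, held level over the desk and nearly half turned, is at (115,205). The lower bin at (237,232) is unmoved at (536.6,4.2) mm, yaw -5.1°. I'll lower it onto the desk.

Call:
{"method": "apply_moves", "body": {"series": [[[0,0,20],[0,0.006,0.083]],[[0,0,30],[0,0.006,0.082]],[[0,0,35],[0,0,0]],[[0,0,35],[0,0,0]],[[0,0,30],[0,0,0]],[[0,0,20],[0,0,0]],[[0,0,8],[0,0,0]],[[0,0,0],[0,0,0]],[[0,0,0],[0,0,0]]]}}

```text
t: 11.98
tool_pos: [0.4543, -0.1499, 0.2534]
orientation: [-3.138, 0.137, -0.005]
force: [1.4, -0.4, -2.0]
opening: 0.0087
gripper_force: 45.0
```

```bash
python3 -c "
from h import *
goal(454,-150,237,1.485-np.pi)
rim('top',.07,.11,.34,.56,-.29,-.08)
rim('scene',.07,.11,.34,.56,-.29,-.08)"
```

```text
t 11.9833 pos [ 0.4543 -0.1499  0.2534] q [-0.427 -0.072  1.981  0.002  1.231  1.231] F [ 1.4 -0.4 -2. ] op 0.0087 45.00115156173706
[[ 0.996 -0.087  0.003]
 [-0.087 -0.996  0.001]
 [ 0.003 -0.001 -1.   ]]
turn [-0.0008 -0.0029 -0.0017] world d [ -0.3  -0.1 -16.4] tool-now [-0.4  0.2 16.4] tool-after [-0.3  0.1 16.4]
top 147 rect [ 511.1 -166.9] [36.5 39.1] 83.59 z 0.0907
  tilt zx zy [-0.063 -0.079]
scene 3262 rect [ 456.5 -193.5] [126.9 149.2] 85.12 z 0.0875
  tilt zx zy [0.007 0.028]
```

Call:
{"method": "apply_moves", "body": {"series": [[[0,0,4],[0,0,0]],[[0,0,4],[0,0,0]],[[0,0,3],[0,0,0]],[[0,0,2],[0,0,0]],[[0,0,1],[0,0,0]],[[0,0,0],[0,0,0]],[[0,0,0],[0,0,0]]]}}

```text
t: 12.67
tool_pos: [0.4541, -0.1498, 0.2387]
orientation: [-3.138, 0.138, -0.004]
force: [-0.3, 0.5, -2.0]
opening: 0.0088
gripper_force: 45.0
```

Call:
{"method": "apply_moves", "body": {"series": [[[0,0,1],[0,0,0]],[[0,0,1],[0,0,0]],[[0,0,0],[0,0,0]],[[0,0,0],[0,0,0]]]}}

```text
t: 13.0
tool_pos: [0.4545, -0.1498, 0.2374]
orientation: [-3.138, 0.138, -0.006]
force: [0.7, 1.8, 2.0]
opening: 0.0083
gripper_force: 45.0
```

Call:
{"method": "apply_moves", "body": {"series": [[[0,0,0],[0,0,0]],[[0,0,0],[0,0,0]],[[0,0,0],[0,0,0]],[[0,0,0],[0,0,0]],[[0,0,0],[0,0,0]],[[0,0,0],[0,0,0]],[[0,0,0],[0,0,0]],[[0,0,0],[0,0,0]]], "claw": 0.6}}

```text
t: 13.67
tool_pos: [0.4542, -0.1498, 0.2368]
orientation: [-3.138, 0.139, -0.005]
force: [0.2, -0.4, 0.2]
opening: 0.0542
gripper_force: 0.0
```

Call:
{"method": "apply_moves", "body": {"series": [[[0,0,-10],[0,0,0]],[[0,0,-25],[0,0,0]],[[0,0,-30],[0,0,0]],[[0,0,-25],[0,0,0]],[[-17.2,12.5,0],[0,0,0]],[[-17.2,12.5,0],[0,0,0]],[[-17.2,12.5,0],[0,0,0]],[[-17.2,12.5,0],[0,0,0]],[[0,0,0],[0,0,-0.11]],[[0,0,0],[0,0,-0.12]],[[0,0,0],[0,0,-0.12]],[[0,0,0],[0,0,-0.12]]]}}

```text
t: 14.67
tool_pos: [0.3808, -0.1937, 0.3275]
orientation: [3.082, 0.604, 0.006]
force: [0.8, 0.2, 0.0]
opening: 0.0555
gripper_force: 0.0
```

Call:
{"method": "apply_moves", "body": {"series": [[[0,0,0],[0,0,-0.12]],[[0,0,0],[0,0,-0.12]],[[0,0,0],[0,0,-0.12]],[[0,0,0],[0,0,-0.12]],[[0,0,0],[0,0,-0.12]],[[0,0,0],[0,0,-0.12]],[[0,0,0],[0,0,-0.12]],[[0,0,0],[0,0,-0.12]],[[0,0,0],[0,0,-0.12]],[[0,0,0],[0,0,-0.02]],[[0,0,0],[0,0,0]]]}}

```text
t: 15.58
tool_pos: [0.381, -0.1936, 0.3272]
orientation: [2.318, 2.117, 0.004]
force: [-0.0, -0.2, 0.1]
opening: 0.0559
gripper_force: 0.0
```

Run:
```python
from h import *
goal(381,-193.8,234,-.087)
P,W,im=rim('top',.062,.086,.34,.56,-.29,-.08)
P2,W2,im2=rim('scene',.068,.08,.34,.56,-.29,-.08)
cv2.imwrite('pics/g.png',np.hstack([cv2.resize(im[180:400,260:460],(400,440)),cv2.resize(im2[60:280,0:190],(380,440))]))
```

```text
t 15.5833 pos [ 0.381  -0.1936  0.3272] q [-5.910e-01 -3.090e-01  2.044e+00  2.000e-03  1.404e+00 -5.010e-01] F [-0.  -0.2  0.1] op 0.0559 0.0
[[ 0.091  0.996  0.003]
 [ 0.996 -0.091  0.   ]
 [ 0.     0.003 -1.   ]]
turn [ 0.0034 -0.0004 -0.0037] world d [  0.   -0.2 -93.2] tool-now [-0.2 -0.3 93.2] tool-after [-0.2  0.  93.2]
top 720 rect [ 454.6 -198.6] [110.9 147.5] 84.52 z 0.0735
  tilt zx zy [0.    0.003]
scene 1891 rect [ 456.2 -200.5] [111.2 148.5] 85.04 z 0.0737
  tilt zx zy [ 0.    -0.003]
```

View pics/g.png

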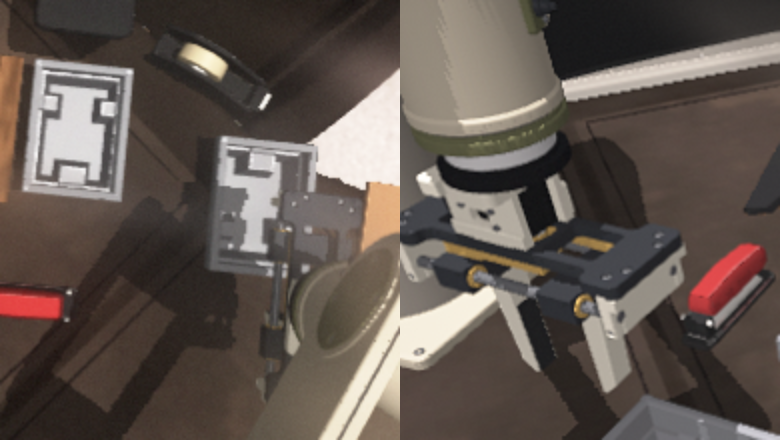

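The top panel shows the upper bin standing on the desk with its ledge end away from the robot, plain end near (255,270). The gripper is over that end. I'll take the new hold on it.

Call:
{"method": "apply_moves", "body": {"series": [[[1.5,5,20],[0.003,0,0]],[[0,0,30],[0,0,0]],[[0,0,25],[0,0,0]],[[0,0,15],[0,0,0]],[[0,0,6],[0,0,0]],[[0,0,0],[0,0,0]],[[0,0,0],[0,0,0]]]}}

```text
t: 16.27
tool_pos: [0.3863, -0.1926, 0.2312]
orientation: [-2.319, -2.119, -0.001]
force: [1.0, -0.6, 0.7]
opening: 0.0557
gripper_force: 0.0
```

```bash
python3 -c "
from h import *
goal(386,-192.4,234,-.09)"
```

```text
t 16.2667 pos [ 0.3863 -0.1926  0.2312] q [-5.820e-01 -1.750e-01  2.119e+00  1.000e-03  1.198e+00 -4.920e-01] F [ 1.  -0.6  0.7] op 0.0557 0.0
[[ 0.09   0.996  0.   ]
 [ 0.996 -0.09   0.001]
 [ 0.001  0.    -1.   ]]
turn [ 0.0001 -0.0007 -0.0001] world d [-0.3  0.2  2.8] tool-now [ 0.2 -0.4 -2.8] tool-after [ 0.2 -0.4 -2.8]
```

Call:
{"method": "apply_moves", "body": {"series": [[[0,0,-3],[0,0,0]],[[0,0,0],[0,0,0]],[[0,0,0],[0,0,0]],[[0,0,0],[0,0,0]],[[0,0,0],[0,0,0]],[[0,0,0],[0,0,0]],[[0,0,0],[0,0,0]],[[0,0,0],[0,0,0]],[[0,0,0],[0,0,0]],[[0,0,0],[0,0,0]],[[0,0,0],[0,0,0]]], "claw": 0, "newtons": 50}}

```text
t: 17.18
tool_pos: [0.386, -0.1926, 0.234]
orientation: [-2.317, -2.12, 0.0]
force: [-4.7, 1.2, 8.5]
opening: 0.0086
gripper_force: 61.2
```

```bash
python3 -c "
from h import *
st()
rim('top',.062,.086,.34,.56,-.29,-.08)
rim('scene',.068,.08,.34,.56,-.29,-.08)"
```

```text
t 17.1833 pos [ 0.386  -0.1926  0.234 ] q [-0.582 -0.18   2.117  0.     1.205 -0.493] F [-4.7  1.2  8.5] op 0.0086 61.170769426971674
[[ 0.089  0.996 -0.001]
 [ 0.996 -0.089  0.001]
 [ 0.001 -0.001 -1.   ]]
top 629 rect [ 453.7 -198.8] [110.8 147.2] 84.69 z 0.0734
  tilt zx zy [0.001 0.011]
scene 1690 rect [ 447.9 -200.1] [110.4 163. ] 85.05 z 0.0738
  tilt zx zy [-0.002 -0.001]
```

Call:
{"method": "apply_moves", "body": {"series": [[[0,0,-5],[0,0,0]],[[0,0,-12],[0,0,0]],[[0,0,-25],[0,0,0]],[[0,0,-30],[0,0,0]],[[0,0,-30],[0,0,0]],[[0,0,-30],[0,0,0]],[[0,0,-20],[0,0,0]],[[0,0,0],[0,0,0]]]}}

```text
t: 17.95
tool_pos: [0.387, -0.1931, 0.3906]
orientation: [2.313, 2.116, 0.004]
force: [1.4, -1.1, -2.3]
opening: 0.0086
gripper_force: 60.8
```

Call:
{"method": "apply_moves", "body": {"series": [[[20,6,0],[0,0,0]],[[35,11,0],[0,0,0]],[[35,11,0],[0,0,0]],[[35,10,0],[0,0,0]],[[35,11,0],[0,0,0]],[[30,9,0],[0,0,0]],[[14,4,0],[0,0,0]],[[5,2,0],[0,0,0]],[[0,0,0],[0,0,0]],[[0,0,0],[0,0,0]]]}}

```text
t: 18.78
tool_pos: [0.468, 0.0095, 0.3845]
orientation: [-2.316, -2.12, 0.002]
force: [-0.3, -0.5, -2.6]
opening: 0.0085
gripper_force: 60.8
```

Run:
```python
from h import *
goal(468.3,10.4,282,-.088)
im2,_,W2=cloud('scene')
z=W2[...,2]; s=cv2.cvtColor(im2,cv2.COLOR_BGR2HSV)[...,1]
x,y=W2[...,0],W2[...,1]
P=W2[(x>.4)&(x<.64)&(abs(y)<.09)&(z>.16)&(z<.3)&(s<70)&(im2.min(-1)>70)]
for lo in np.arange(.16,.29,.01): 
    q=P[(P[:,2]>=lo)&(P[:,2]<lo+.01)]; print(round(lo,2),len(q),end='; ')
cv2.imwrite('pics/h.png',cv2.resize(im2[60:300,120:340],(660,600*240//200*1 if False else 600)))
```

```text
t 18.7833 pos [0.468  0.0095 0.3845] q [-8.900e-02 -2.230e-01  1.867e+00  0.000e+00  1.499e+00 -1.000e-03] F [-0.3 -0.5 -2.6] op 0.0085 60.788224283605814
[[ 0.088  0.996 -0.002]
 [ 0.996 -0.088  0.   ]
 [ 0.    -0.002 -1.   ]]
turn [-0.0024 -0.0003 -0.0006] world d [   0.3    0.9 -102.5] tool-now [  0.9   0.4 102.5] tool-after [  0.9   0.2 102.5]
0.16 356; 0.17 478; 0.18 486; 0.19 851; 0.2 1055; 0.21 1068; 0.22 1111; 0.23 120; 0.24 119; 0.25 132; 0.26 155; 0.27 56; 0.28 158;
```

View pics/h.png

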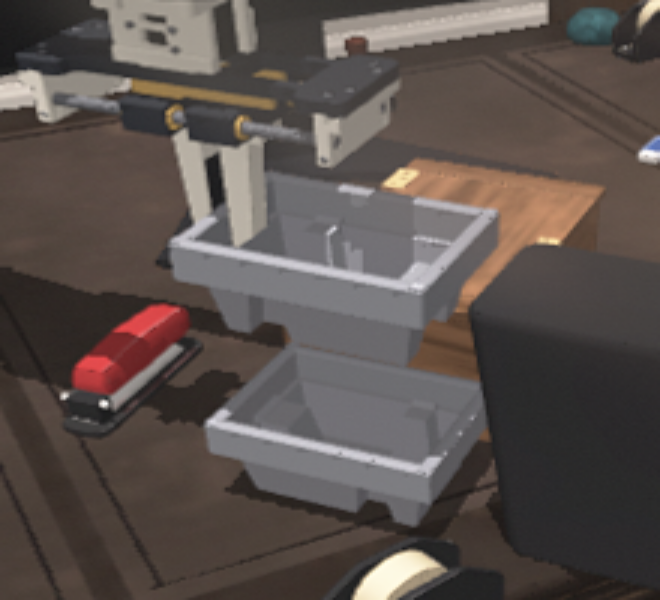

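The upper bin hangs level above the lower one, reversed, with its groove toward the robot at (250,330) while the lower bin's is at (390,510). Before lowering I'll check its centre, yaw and level.

Run:
```python
from h import *
rim('top',.214,.236,.42,.64,-.085,.085)
rim('scene',.216,.233,.42,.64,-.085,.085)
```

```text
top 628 rect [571.9  -1.9] [109.5  76.3] 84.48 z 0.2232
  tilt zx zy [-0.018  0.004]
scene 1661 rect [5.295e+02 3.000e-01] [110.8 163.2] 84.74 z 0.2229
  tilt zx zy [-0.012  0.002]
```

Call:
{"method": "apply_moves", "body": {"series": [[[1.7,-2,0],[-0.013,0,-0.004]],[[0,0,10],[0,0,0]],[[0,0,25],[0,0,0]],[[0,0,20],[0,0,0]],[[0,0,12],[0,0,0]],[[0,0,0],[0,0,0]],[[0,0,0],[0,0,0]],[[0,0,0],[0,0,0]]]}}

```text
t: 19.6
tool_pos: [0.4679, 0.0116, 0.3198]
orientation: [2.307, 2.118, 0.016]
force: [0.5, 0.0, -2.4]
opening: 0.0085
gripper_force: 60.8
```

Run:
```python
from h import *
goal(468.3,10.4,282,-.088)
P,W,im=rim('top',.145,.169,.42,.64,-.085,.085)
r=cv2.minAreaRect((P[:,:2]*1000).astype(np.float32)); u=np.array([.996,-.088]);n=np.array([.088,.996])
print('far end',np.percentile(P[:,:2]@u*1000,99),'lat',np.array(r[0])@n)
P,W,im=rim('scene',.145,.166,.46,.64,-.085,.085)
p=P[P[:,0]>.5]; r=cv2.minAreaRect((p[:,:2]*1000).astype(np.float32)); print(r)
```

```text
t 19.6 pos [0.4679 0.0116 0.3198] q [-8.500e-02 -1.850e-01  1.955e+00  1.000e-03  1.357e+00 -0.000e+00] F [ 0.5  0.  -2.4] op 0.0085 60.78422724734992
[[ 0.085  0.996  0.014]
 [ 0.996 -0.085 -0.   ]
 [ 0.001  0.014 -1.   ]]
turn [ 0.0143 -0.0008  0.0028] world d [  0.4  -1.2 -37.8] tool-now [-1.2 -0.  37.8] tool-after [-1.2  0.5 37.8]
top 623 rect [569.1   1.5] [108.6  86.5] 85.03 z 0.1601
  tilt zx zy [-0.006  0.008]
far end 609.4536806176836 lat 51.60088319396972
scene 1951 rect [537.3   2.4] [110.3 153.5] 84.54 z 0.1565
  tilt zx zy [ 0.002 -0.001]
((554.8129272460938, 0.6915168762207031), (110.15648651123047, 118.04299926757812), 84.99613189697266)
```

Call:
{"method": "apply_moves", "body": {"series": [[[0,-2,0],[0,0,0]],[[0,0,8],[0,0,0]],[[0,0,8],[0,0,0]],[[0,0,6],[0,0,0]],[[0,0,4],[0,0,0]],[[0,0,3],[0,0,0]],[[0,0,0],[0,0,0]],[[0,0,0],[0,0,0]]]}}

```text
t: 20.37
tool_pos: [0.4658, 0.0119, 0.2895]
orientation: [2.307, 2.119, 0.014]
force: [-0.3, 0.1, -2.1]
opening: 0.0088
gripper_force: 60.8
```

Run:
```python
from h import *
goal(466.3,11.4,282,-.088)
P,W,im=rim('top',.115,.138,.42,.64,-.085,.055)
r=cv2.minAreaRect((P[:,:2]*1000).astype(np.float32)); u=np.array([.996,-.088]);n=np.array([.088,.996])
c=np.array(r[0]); print('centre along',c@u+min(r[1])/2-73.6,'lat',c@n)
P,W,im=rim('scene',.115,.138,.46,.64,-.085,.06)
```

```text
t 20.3667 pos [0.4658 0.0119 0.2895] q [-8.500e-02 -1.580e-01  1.989e+00  1.000e-03  1.299e+00 -0.000e+00] F [-0.3  0.1 -2.1] op 0.0088 60.786931472830474
[[ 0.085  0.996  0.012]
 [ 0.996 -0.085 -0.   ]
 [ 0.001  0.012 -1.   ]]
turn [ 0.0123 -0.0007  0.0031] world d [ 0.5 -0.5 -7.5] tool-now [-0.5  0.5  7.5] tool-after [-0.5  0.6  7.5]
top 559 rect [566.3   1.8] [108.9  87.5] 85.09 z 0.1294
  tilt zx zy [0.001 0.005]
centre along 534.016016998291 lat 51.64022994995117
scene 1826 rect [535.9   2.8] [110.5 150.7] 85.08 z 0.1262
  tilt zx zy [ 0.001 -0.002]
```

It is aligned to within 0.3 mm and level. I'll make the final lowering in small steps.

Call:
{"method": "apply_moves", "body": {"series": [[[0,0,2],[0,0,0]],[[0,0,2],[0,0,0]],[[0,0,1],[0,0,0]],[[0,0,0],[0,0,0]],[[0,0,1],[0,0,0]],[[0,0,0],[0,0,0]],[[0,0,0],[0,0,0]]]}}

```text
t: 21.05
tool_pos: [0.4659, 0.0119, 0.2837]
orientation: [2.307, 2.119, 0.014]
force: [0.2, 0.1, -2.1]
opening: 0.0088
gripper_force: 60.8
```

Call:
{"method": "apply_moves", "body": {"series": [[[0,0,1],[0,0,0]],[[0,0,0],[0,0,0]],[[0,0,0],[0,0,0]],[[0,0,0],[0,0,0]]]}}

```text
t: 21.38
tool_pos: [0.4659, 0.0119, 0.2827]
orientation: [2.307, 2.119, 0.015]
force: [1.4, -0.1, -2.9]
opening: 0.0089
gripper_force: 60.8
```

Call:
{"method": "apply_moves", "body": {"series": [[[0,0,0.5],[0,0,0]],[[0,0,0],[0,0,0]],[[0,0,0],[0,0,0]],[[0,0,0],[0,0,0]]]}}

```text
t: 21.72
tool_pos: [0.4659, 0.0119, 0.2822]
orientation: [2.307, 2.119, 0.014]
force: [0.1, 0.0, -1.9]
opening: 0.0086
gripper_force: 60.8
```

Run:
```python
from h import *
st()
P,W,im=rim('top',.112,.132,.42,.64,-.085,.055)
r=cv2.minAreaRect((P[:,:2]*1000).astype(np.float32)); u=np.array([.996,-.088]);n=np.array([.088,.996])
c=np.array(r[0]); print('centre along',c@u+min(r[1])/2-73.6,'lat',c@n)
P,W,im=rim('scene',.112,.132,.46,.64,-.085,.06)
```

```text
t 21.7167 pos [0.4659 0.0119 0.2822] q [-8.500e-02 -1.500e-01  1.996e+00  1.000e-03  1.283e+00 -0.000e+00] F [ 0.1  0.  -1.9] op 0.0086 60.78964522574097
[[ 0.085  0.996  0.013]
 [ 0.996 -0.085 -0.   ]
 [ 0.001  0.013 -1.   ]]
top 533 rect [566.8   1.8] [108.7  87.5] 84.76 z 0.1222
  tilt zx zy [-0.002  0.007]
centre along 534.5406296081543 lat 51.64925027465819
scene 1467 rect [535.6   3.1] [110.8 150.8] 85.51 z 0.1206
  tilt zx zy [-0.002 -0.   ]
```

Not touching yet, so I'll go on in half-millimetre steps.

Call:
{"method": "apply_moves", "body": {"series": [[[0,0,0.5],[0,0,0]],[[0,0,0],[0,0,0]],[[0,0,0],[0,0,0]],[[0,0,0],[0,0,0]]]}}

```text
t: 22.15
tool_pos: [0.466, 0.0119, 0.2819]
orientation: [2.307, 2.119, 0.015]
force: [-0.1, -0.5, 1.3]
opening: 0.0087
gripper_force: 61.0
```

Call:
{"method": "apply_moves", "body": {"series": [[[0,0,0.5],[0,0,0]],[[0,0,0],[0,0,0]],[[0,0,0],[0,0,0]],[[0,0,0],[0,0,0]]]}}

```text
t: 22.48
tool_pos: [0.4661, 0.0119, 0.2819]
orientation: [2.307, 2.119, 0.015]
force: [-3.2, 0.4, 5.4]
opening: 0.0087
gripper_force: 61.6
```

Call:
{"method": "apply_moves", "body": {"series": [[[0,0,0.5],[0,0,0]],[[0,0,0],[0,0,0]],[[0,0,0],[0,0,0]],[[0,0,0],[0,0,0]]]}}

```text
t: 22.82
tool_pos: [0.4661, 0.0119, 0.2819]
orientation: [2.307, 2.119, 0.015]
force: [-6.7, -0.1, 10.1]
opening: 0.0089
gripper_force: 62.1
```

Call:
{"method": "apply_moves", "body": {"series": [[[0,0,-0.7],[0,0,0]],[[0,0,0],[0,0,0]]]}}

```text
t: 22.98
tool_pos: [0.4661, 0.0119, 0.2819]
orientation: [2.307, 2.119, 0.015]
force: [-3.4, 0.1, 4.1]
opening: 0.0087
gripper_force: 61.4
```

Call:
{"method": "apply_moves", "body": {"series": [[[0,0,0],[0,0,0]],[[0,0,0],[0,0,0]],[[0,0,0],[0,0,0]],[[0,0,0],[0,0,0]],[[0,0,0],[0,0,0]],[[0,0,0],[0,0,0]]], "claw": 0.45}}

```text
t: 23.48
tool_pos: [0.4661, 0.0119, 0.2814]
orientation: [2.307, 2.119, 0.015]
force: [-0.6, 0.2, 0.5]
opening: 0.0406
gripper_force: 0.0
```

Call:
{"method": "apply_moves", "body": {"series": [[[0,0,-8],[0,0,0]],[[0,0,-20],[0,0,0]],[[0,0,-30],[0,0,0]],[[0,0,-35],[0,0,0]],[[0,0,-35],[0,0,0]],[[0,-35,0],[0,0,0]],[[0,-35,0],[0,0,0]],[[0,0,0],[0,0,0]],[[0,0,0],[0,0,0]]]}}

```text
t: 24.23
tool_pos: [0.3935, 0.018, 0.4093]
orientation: [2.306, 2.118, 0.017]
force: [0.1, -0.2, 0.1]
opening: 0.0419
gripper_force: 0.0
```

Run:
```python
from h import *
st()
P,W,im=rim('top',.112,.132,.42,.64,-.085,.055)
P,W,im2=rim('scene',.112,.132,.42,.64,-.085,.06)
P,W,_=rim('scene',.06,.0745,.42,.64,-.085,.06)
cv2.imwrite('pics/i.png',np.hstack([cv2.resize(im[180:320,200:400],(500,350))[:, :],cv2.resize(im2[170:290,170:270],(292,350))]))
x,y,z=np.moveaxis(np.load('top.npy'),-1,0)
```

```text
t 24.2333 pos [0.3935 0.018  0.4093] q [-8.500e-02 -4.700e-01  2.014e+00  1.000e-03  1.583e+00 -0.000e+00] F [ 0.1 -0.2  0.1] op 0.0419 0.0
[[ 0.085  0.996  0.015]
 [ 0.996 -0.085 -0.001]
 [ 0.001  0.015 -1.   ]]
top 662 rect [550.1   2.9] [108.6 131. ] 85.35 z 0.1218
  tilt zx zy [-0.     0.002]
scene 1401 rect [542.7   2.4] [110.  147.5] 85.22 z 0.1203
  tilt zx zy [ 0.    -0.001]
scene 960 rect [536.3  -6.4] [ 91.4 147.5] 85.06 z 0.0698
  tilt zx zy [-0.002  0.009]
```

View pics/i.png

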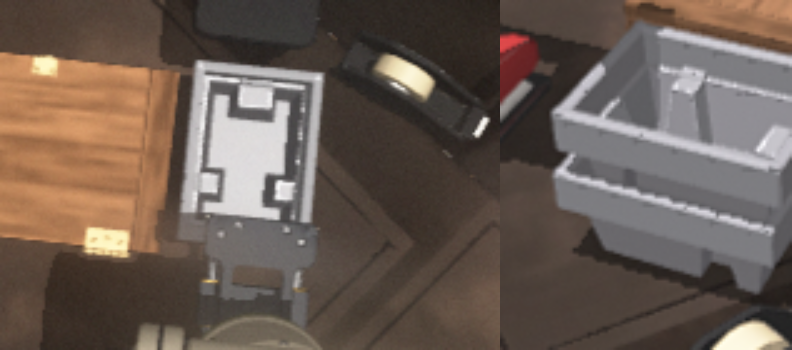

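The bin rests level at rim z=0.122, which is home height, but its x may have shifted. I'll clear the arm and measure both rims.

Call:
{"method": "apply_moves", "body": {"series": [[[-30,0,-25],[0,0,0]],[[-38,0,-10],[0,0,0]],[[-38,0,0],[0,0,0]],[[-38,0,0],[0,0,0]],[[-38,0,0],[0,0,0]],[[-38,0,0],[0,0,0]],[[-20,0,0],[0,0,0]],[[0,0,0],[0,0,0]]]}}

```text
t: 25.05
tool_pos: [0.3737, -0.2252, 0.4426]
orientation: [2.313, 2.115, 0.012]
force: [0.4, 0.2, 0.3]
opening: 0.042
gripper_force: 0.0
```

Run:
```python
from h import *
st()
u=np.array([.996,-.088]);n=np.array([.088,.996])
def ext(P,t):
    a=P[:,:2]@u*1000;b=P[:,:2]@n*1000; print(t,'u',np.percentile(a,[.3,99.7]).round(1),'n',np.percentile(b,[.3,99.7]).round(1))
P,W,im=rim('top',.112,.132,.42,.64,-.085,.055); ext(P,'top up')
P0=np.load('top.npy'); im0=cv2.imread('top0.png')
P,W,im2=rim('scene',.117,.1225,.42,.64,-.085,.06); ext(P,'sc up')
P,W,_=rim('scene',.05,.072,.42,.64,-.085,.06); ext(P,'sc low')
P,W,_=rim('scene',.10,.118,.42,.64,-.085,.06); ext(P,'sc upwall')
```

```text
t 25.05 pos [ 0.3737 -0.2252  0.4426] q [-0.663 -0.344  1.861  0.006  1.616 -0.573] F [0.4 0.2 0.3] op 0.042 0.0
[[ 0.089  0.996  0.011]
 [ 0.996 -0.089 -0.001]
 [ 0.     0.011 -1.   ]]
top 903 rect [542.1   3.7] [108.8 147.1] 85.15 z 0.1217
  tilt zx zy [-0.003  0.007]
top up u [466.2 613. ] n [ -2.9 105.7]
scene 809 rect [542.8   2.5] [110.5 147.2] 85.15 z 0.1209
  tilt zx zy [ 0.    -0.001]
sc up u [467.8 613.9] n [ -4.8 105. ]
scene 861 rect [551.8 -40.2] [169.2  75.3] 25.27 z 0.0613
  tilt zx zy [ 0.001 -0.001]
sc low u [462.6 608.4] n [-4.8 83. ]
scene 729 rect [550.3 -46.4] [159.7  60.1] 18.36 z 0.1089
  tilt zx zy [ 0.002 -0.007]
sc upwall u [468.2 613.9] n [-5.2 57.9]
```

The upper bin slid about +5.4 mm along x on release: its far end is at 613.9 against 608.4 for the lower. The lower bin is unmoved and the upper sits level at home height. I'll re-straddle the end collar and gently close to centre it.

Call:
{"method": "apply_moves", "body": {"series": [[[25,7.5,0],[0.01,0,0]],[[37,11,0],[0,0,0]],[[37,11,0],[0,0,0]],[[37,11,0],[0,0,0]],[[37,11,0],[0,0,0]],[[37,11,0],[0,0,0]],[[25,8,0],[0,0,0]],[[8,3,0],[0,0,0]],[[0,0,0],[0,0,0]],[[0,0,0],[0,0,0]]]}}

```text
t: 26.08
tool_pos: [0.4674, 0.0153, 0.4437]
orientation: [2.31, 2.127, 0.003]
force: [0.1, 0.5, 0.8]
opening: 0.0417
gripper_force: 0.0
```

```bash
python3 -c "
from h import *
goal(468.5,10.4,283,-.088)"
```

```text
t 26.0833 pos [0.4674 0.0153 0.4437] q [-0.077 -0.249  1.782  0.     1.606  0.005] F [0.1 0.5 0.8] op 0.0417 0.0
[[ 0.082  0.997  0.002]
 [ 0.997 -0.082  0.   ]
 [ 0.     0.002 -1.   ]]
turn [ 0.0024 -0.0002  0.0057] world d [   1.1   -4.9 -160.7] tool-now [ -4.8   1.1 160.7] tool-after [ -4.8   1.5 160.7]
```

Call:
{"method": "apply_moves", "body": {"series": [[[-4.8,1.3,20],[0.002,0,0.006]],[[0,0,35],[0,0,0]],[[0,0,35],[0,0,0]],[[0,0,25],[0,0,0]],[[0,0,18],[0,0,0]],[[0,0,10],[0,0,0]],[[0,0,0],[0,0,0]],[[0,0,0],[0,0,0]]]}}

```text
t: 26.75
tool_pos: [0.4686, 0.0091, 0.3013]
orientation: [2.321, 2.117, 0.002]
force: [0.0, 0.0, 1.0]
opening: 0.0418
gripper_force: 0.0
```

```bash
python3 -c "
from h import *
goal(468.5,10.4,283,-.088)"
```

```text
t 26.75 pos [0.4686 0.0091 0.3013] q [-9.000e-02 -1.570e-01  1.965e+00  1.000e-03  1.333e+00  2.000e-03] F [0. 0. 1.] op 0.0418 0.0
[[ 0.092  0.996  0.001]
 [ 0.996 -0.092  0.001]
 [ 0.001  0.001 -1.   ]]
turn [ 0.0008 -0.0006 -0.0041] world d [ -0.1   1.3 -18.3] tool-now [ 1.3 -0.3 18.3] tool-after [ 1.3 -0.2 18.3]
```

Call:
{"method": "apply_moves", "body": {"series": [[[1.3,0,10],[0,0,-0.004]],[[0,0,6],[0,0,0]],[[0,0,2],[0,0,0]],[[0,0,0],[0,0,0]],[[0,0,0],[0,0,0]]]}}

```text
t: 27.17
tool_pos: [0.4688, 0.0112, 0.2829]
orientation: [2.316, 2.123, 0.002]
force: [-0.2, 0.2, 0.1]
opening: 0.0418
gripper_force: 0.0
```

Call:
{"method": "apply_moves", "body": {"series": [[[0,0,0],[0,0,0]],[[0,0,0],[0,0,0]],[[0,0,0],[0,0,0]],[[0,0,0],[0,0,0]],[[0,0,0],[0,0,0]],[[0,0,0],[0,0,0]],[[0,0,0],[0,0,0]],[[0,0,0],[0,0,0]],[[0,0,0],[0,0,0]]], "claw": 0, "newtons": 6}}

```text
t: 27.92
tool_pos: [0.469, 0.0111, 0.283]
orientation: [2.316, 2.122, 0.002]
force: [2.1, 0.4, -0.3]
opening: 0.0089
gripper_force: 6.0
```

```bash
cat >> h.py <<'E'
def ends():
    u=np.array([.996,-.088]);n=np.array([.088,.996])
    for nm,a,b,hi,t in(('scene',.115,.1225,.64,'up'),('scene',.05,.072,.64,'low')):
        P,W,_=rim(nm,a,b,.42,hi,-.085,.06); print(t,'u',np.percentile(P[:,:2]@u*1000,[.3,99.7]).round(1),'n',np.percentile(P[:,:2]@n*1000,[.3,99.7]).round(1))
E
python3 -c "
from h import *
st();ends()"
```

```text
t 27.9167 pos [0.469  0.0111 0.283 ] q [-8.600e-02 -1.360e-01  1.981e+00  1.000e-03  1.294e+00  1.000e-03] F [ 2.1  0.4 -0.3] op 0.0089 5.999859273433685
[[ 0.087  0.996  0.002]
 [ 0.996 -0.087  0.001]
 [ 0.001  0.001 -1.   ]]
scene 671 rect [532.4 -21.1] [162.2  75.6] 1.44 z 0.1206
  tilt zx zy [0.004 0.008]
up u [450.4 609.5] n [-4.6 69.7]
scene 856 rect [551.3 -40.2] [169.2  74.8] 24.94 z 0.0612
  tilt zx zy [ 0.001 -0.002]
low u [462.1 608.5] n [-4.7 82.5]
```

Call:
{"method": "apply_moves", "body": {"series": [[[0,-1,0],[0,0,0]],[[0,0,0],[0,0,0]],[[0,0,0],[0,0,0]]]}}

```text
t: 28.27
tool_pos: [0.4678, 0.0113, 0.2829]
orientation: [2.316, 2.123, 0.002]
force: [1.4, 0.2, 1.0]
opening: 0.0091
gripper_force: 6.0
```

Call:
{"method": "apply_moves", "body": {"series": [[[0,0,0],[0,0,0]],[[0,0,0],[0,0,0]],[[0,0,0],[0,0,0]],[[0,0,0],[0,0,0]],[[0,0,0],[0,0,0]],[[0,0,0],[0,0,0]]], "claw": 0.4}}

```text
t: 28.77
tool_pos: [0.4677, 0.0113, 0.2826]
orientation: [-2.316, -2.123, -0.001]
force: [0.2, -0.7, 0.2]
opening: 0.0366
gripper_force: 0.0
```

```bash
python3 -c "
from h import *
st();ends()"
```

```text
t 28.7667 pos [0.4677 0.0113 0.2826] q [-8.600e-02 -1.380e-01  1.984e+00  1.000e-03  1.295e+00  1.000e-03] F [ 0.2 -0.7  0.2] op 0.0366 0.0
[[ 0.087  0.996  0.   ]
 [ 0.996 -0.087  0.001]
 [ 0.001  0.    -1.   ]]
scene 656 rect [535.6 -13.2] [ 79.2 147.8] 85.17 z 0.1208
  tilt zx zy [0.003 0.017]
up u [461.4 608.5] n [-4.9 73.3]
scene 864 rect [551.8 -40.1] [169.3  76.6] 25.38 z 0.0611
  tilt zx zy [-0.001  0.002]
low u [462.6 608.3] n [-4.9 82.6]
```

Lined up now: far ends 608.5 and 608.3, sides equal. I'll withdraw straight up, go clear and verify.

Call:
{"method": "apply_moves", "body": {"series": [[[0,0,-8],[0,0,0]],[[0,0,-20],[0,0,0]],[[0,0,-30],[0,0,0]],[[0,0,-35],[0,0,0]],[[0,0,-35],[0,0,0]],[[0,0,-20],[0,0,0]],[[-30,-15,0],[0,0,0]],[[-38,-10,0],[0,0,0]],[[-38,0,0],[0,0,0]],[[-38,0,0],[0,0,0]],[[-38,0,0],[0,0,0]],[[-38,0,0],[0,0,0]]]}}

```text
t: 29.87
tool_pos: [0.4229, -0.2075, 0.4316]
orientation: [2.315, 2.122, 0.002]
force: [0.4, -0.2, -0.6]
opening: 0.0373
gripper_force: 0.0
```

Call:
{"method": "apply_moves", "body": {"series": [[[0,0,0],[0,0,0]],[[0,0,0],[0,0,0]],[[0,0,0],[0,0,0]]]}}

```text
t: 30.12
tool_pos: [0.4236, -0.2058, 0.4309]
orientation: [-2.317, -2.121, -0.002]
force: [-0.2, -0.2, 0.3]
opening: 0.0372
gripper_force: 0.0
```

Run:
```python
from h import *
st();ends()
P,W,im=rim('top',.112,.132,.42,.64,-.085,.055)
x,y,z=np.moveaxis(W,-1,0); m=(y<-.07)&(y>-.32)&(x>.5)&(x<.7)&(z>.015)&(z<.09)
n,l,s,c=cv2.connectedComponentsWithStats(m.astype(np.uint8)); i=1+np.argmax(s[1:,4]); print('tape',cv2.minAreaRect((W[l==i][:,:2]*1000).astype(np.float32)))
```

```text
t 30.1167 pos [ 0.4236 -0.2058  0.4309] q [-0.562 -0.235  1.794  0.002  1.583 -0.474] F [-0.2 -0.2  0.3] op 0.0372 0.0
[[ 0.088  0.996  0.001]
 [ 0.996 -0.088  0.001]
 [ 0.001  0.001 -1.   ]]
scene 1016 rect [537.1   2.4] [109.2 148. ] 85.15 z 0.1205
  tilt zx zy [ 0.001 -0.001]
up u [461.7 608.5] n [ -4.7 104.2]
scene 864 rect [552.1 -40.9] [169.3  77.1] 25.4 z 0.0611
  tilt zx zy [-0.001 -0.001]
low u [461.9 608.4] n [-4.8 82.9]
top 894 rect [536.8   4. ] [108.8 147.2] 85.1 z 0.1217
  tilt zx zy [-0.002  0.005]
tape ((608.1744995117188, -151.45199584960938), (141.5095672607422, 43.17742919921875), 59.39408493041992)
```

Both bins are lined up within 0.2 mm, level, with the rim at home height (0.1217 m). The tape dispenser has not moved. Handing in.

```bash
python3 -c "
from plant import robot
print(robot.close_job())"
```

```text
the job is handed in; nothing more can be done
None
```

The upper bin now sits half-turned, level and fully home on the lower bin's ledges, lined up to about 0.2 mm by camera, with the lower bin and tape dispenser unmoved; it slid 5.4 mm when first released, so I re-centred it with a light grip before handing in at about 30 s.

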